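# Hang the sample pail on the retort stand's twin hook

## Robot

A 6-joint arm with a two-finger parallel gripper is mounted at the origin on the work surface. World frame = base frame: x ahead of the robot, y to its left, z up, the work surface at z = 0. Lengths are in mm, angles in degrees, forces in N, time in s.
With the tool pointing down it reaches from about 375 to 900 mm from the base axis. Payload 3.1 kg.
Tool frame: the origin (TCP) lies at the very end of the fingers, on their centre line; the grasp point (between the pads) lies 19 mm behind it; z points along the fingers, y is the line along which they close (so a half turn about z gives the same grasp; the last joint's range is limited). The gripper opens to 87 mm and grips with 3 to 60 N. Pads are 19 mm wide; open, the fingers measure 117 mm over their backs; the gripper's body (75 mm by 190 mm) begins 51 mm behind the grasp point.
Start: joints at [-86.717, 30.224, 82.088, -0, 67.689, -10.227], TCP at [146.038, -607.675, 196.548] pointing down, gripper open.
Joint ranges: [-176.69, 176.69], [-43.24, 126.21], [12.49, 139.97], [-82, 262], [0, 151.66], [-163.58, 163.58]. Speed limits (degrees/s): [159.86, 159.86, 180, 180, 180, 180].

## Interface

Orientations are given as [roll, pitch, yaw] about the fixed x, y, z axes, in that order (R = Rz(yaw) Ry(pitch) Rx(roll)).
In Python, from cell import * gives the robot as it stands.
- The arm moves only by the tool servo_tool, never from a script. Its argument "deltas" is a list of rows, each a list of 5 numbers: the opening, from 0 (shut) to 1 (fully open), then the shift along the tool's x, y, z in mm, then the turn about the tool's z in rad. A call has 1 to 5 rows; each row shifts and turns the commanded pose from where the row before left it, along the tool's axes as they then stand; what a row does not reach is not made up. A row lasts 1/10 s, in which the tool goes at most 50 mm and 8.59 degrees, less where a joint would pass 70% of its speed; a pose out of reach is approached as far as the arm can. A call is refused whole if a number of a shift passes 50 or a number of a turn 0.15, either way. A call with a gripper value outside its range is refused whole. The fingers move at their own pace and stop on an object; the grip force is fixed at half the most. Time passes only in rows, so rows that do not move let the fingers close. It gives the time, the measured TCP pose, the force, the opening and the grip force at its end, in the units of the state.
- observe(): the state, without advancing time (a new reading comes with each control period).
- snapshot(name): name is "scene" or "top" or "wrist"; returns the picture (480x640x3 uint8, red, green, blue); there is no depth.
- calibration(name): a dict with "fx", "fy", "cx", "cy" (pixels), "R" (3x3) and "t" (3): a world point X has camera coordinates R X + t; the wrist camera has in their place "hand_eye" (4x4, takes a point from camera to tool coordinates, whose origin is the TCP and whose axes are the flange's). Camera axes: x right, y down, z forward; pixel columns grow to the right and rows downward; lengths in mm; the calibration is good to about 2 mm. A picture is of the moment at which its call begins: read the wrist's pose just before it. calibration takes no time and is no camera call.
- sign_off(): hands the job in; it is judged then, once.
Trained networks look in the newest picture that a camera, given by its name, has taken for a name from the list of things; names that differ only in an ending like _2 or _b are one class to them, and where a whole thing is asked for, a point or a joint stands for the part that bears it (a point fixed in the world has none). Each returns a list of dicts, best first, with "conf" (0 to 1); they miss things now and then, are a little off and sometimes report something else, mostly with a low value. They report only what shows in the picture. A call takes as long as a camera call.
- recognise(camera, label): "at" ([x, y, z] in mm, in world coordinates, good to about 4 mm: the middle of the surface that is visible of it).
The state is a dict: "time_s": time; "q": joint angles; "joint_velocities": joint speeds; "joint_torque": joint torques, N m; "eef_pos": TCP position; "tool_rot": TCP orientation; "contact_force": force on the tool from outside, world axes, zero at the start; "moment": the same for the moment, N m; "opening": opening from 0.0 (shut) to 1.0 (fully open); "finger_force": force on a finger pad.
Only numpy, scipy, OpenCV 4.12 (cv2) and the standard library are available. Lean on these libraries where they do the work, as an engineer would, in place of code of your own. Each camera call takes 0.05 s, during which the arm holds its last target. There are 200 camera calls.

## Task

Swing the small steel pail's bail from lying flat to upright while the pail stays standing on the bench, then carry the pail by its bail and hang it on the retort stand's twin hook, the bail's bar fully down in both slots. The hook is clamped at an unmeasured height, so feel your way down onto it gently, and keep hold until the bar rests in the slots and the hook carries the weight: no dropping, no forcing. Keep the pail about level, leave the other things alone, and let go so that it hangs still.

Things in the scene. Friction and masses are not known exactly. Their poses are not given: they have to be found in the camera images.
- pail: round open steel pail, 104 mm wide at the foot, 114 mm at the rim, 70 mm tall, 0.45 to 0.65 kg with its bail. Origin: centre of its underside; z up its axis; y along the bail's hinge line, which runs through the two ears 55 mm above the underside. The bail starts lying flat, towards the pail's -x
- bail (a joint): angle of the bail about the ears: 0 lying flat (level) towards the pail's -x, 1.571 upright, 3.142 flat towards +x. It swings freely (hinge friction under 0.01 N m) and falls flat again if let go
- bail_bar (a point): middle of the bail's straight bar: round dark steel rod 6 mm thick, straight for 100 mm along y, 120 mm from the hinge line (55 mm above the bench and 63 mm outside the rim when flat, 175 mm above the pail's underside when upright). The bail's side arms run at 64 mm either side of the middle. y along the bar
- stand: retort stand fixed to the bench: grey base plate 200 x 130 x 10 mm and an upright 12 mm rod. Origin: on the bench, plumb below the middle of the twin hook's slots; x points from the slots to the rod (at x = +115 mm); y along the slots (the bar must lie along it). Rod and clamp are rigid and do not give; over 20 N between the pail or bail and the stand would slip the clamp
- hook_ref (a point): fixed point of the stand, same axes, 245 mm above its origin. Twin hook: two steel prongs 8 mm wide at y = +33 and -33 mm, 58 mm clear between them for the fingers, reaching from a cross bar (x = +55 to +65 mm) towards -x. The clamp's height is set anew each time and NOT measured: the slot floor lies somewhere from 22 mm below to 22 mm above this point
- rod_top (a point): top of the rod, 300 mm above the bench. Each prong of the hook, from its cross bar towards the stand's -x: level flat top (x = +55 to +4.5 mm); slot open upwards, 9 mm wide (x = +4.5 to -4.5 mm), its floor 10 mm below the flat top; upturned lip (x = -4.5 to -12.5 mm), its rounded top 14 mm above the flat top
- tube_rack: low orange tube rack with white capped tubes, 150 x 70 mm, 40 mm tall, standing between and beyond the work; bystander. Origin: centre of its underside
- tip_box: open orange pipette-tip box with a grey insert, 120 x 84 mm, 58 mm tall, between the pail's and the stand's places; bystander. Origin: centre of its underside
- reagent_bottle: amber bottle, 68 mm wide, 130 mm tall; bystander. Origin: centre of its underside
- salt_jar: white jar, 64 mm wide, 85 mm tall; bystander. Origin: centre of its underside
- beaker: glass beaker, 68 mm wide, 85 mm tall; bystander. Origin: centre of its underside
- dish: flat clear dish, 90 mm wide, 16 mm tall; bystander. Origin: centre of its underside

How it is judged (in metres and radians):
On the way, in this order (a step that is already met when the one before it is completed fails the run):
1. the bail is swung upright (within 14 degrees) while the pail stands on the bench (value of joint bail between 1.33 and 1.81 rad and height (world z) of pail below 0.01 m and angle between pail's own z axis and vertical below 0.1 rad), for 0.2 s.
2. the hook takes the pail's weight, bar in the slots, while the fingers still hold the bail (x of bail_bar in the frame of stand between -0.005 and 0.005 m and angle between the y axis of bail_bar and the y axis of stand, either way round below 0.1 rad and height (world z) of pail above 0.03 m and contact force between stand and pail above 2 N and contact force between the fingers and pail above 1 N), for 0.2 s.
At the end, for the whole second after the job is handed in: the pail hangs from the hook clear of the base: bar down in both slots (within 4 mm of the slots' middle along the prongs, 16 mm across, parallel within 6 degrees), pail level within 8.6 degrees and still (below 40 mm/s), its weight on the hook, let go (x of bail_bar in the frame of stand between -0.004 and 0.004 m and y of bail_bar in the frame of stand between -0.016 and 0.016 m and angle between the y axis of bail_bar and the y axis of stand, either way round below 0.1 rad and height (world z) of pail above 0.03 m and contact force between stand and pail above 1.5 N and angle between pail's own z axis and vertical below 0.15 rad and linear speed of pail below 0.04 m/s); the robot touches nothing.
It fails at once if the pail or its bail presses or hits the stand with more than 20 N (contact force between stand and pail above 20 N).
It fails at once if the robot itself presses on the stand with more than 15 N (contact force between stand and the fingers above 15 N or contact force between stand and the arm above 15 N).
It fails at once if the pail is tipped more than 35 degrees (angle between pail's own z axis and vertical above 0.61 rad).
It fails at once if a bystander is moved more than 25 mm (distance of any of tube_rack, tip_box, reagent_bottle, salt_jar, beaker, dish from where it was at the start of the episode above 0.025 m).
It also fails if it takes over 72 s, if anything falls off the work surface, if the arm or the gripper's body presses on something with over 40 N, if the wrist force passes 120 N, or if a joint passes its speed limit or range.

## Working session

There is one attempt and no reset: what is moved stays moved. The work goes in short steps, Python scripts to look and compute and a tool call to move; the robot and the scene stay as the last step left them, time stands still between calls to the robot, and variables do not carry over. Pictures are saved under pics/ and viewed, at most 10 in all, crops included, and the job is handed in when it is done.

Besides the shell and the picture viewer there is one more tool, called after "Request:" in YAML: its name, and indented under it one key for each argument. servo_tool: Moves the arm, as the interface text tells. Its arguments: {"type":"object","properties":{"deltas":{"type":"array"}},"required":["deltas"]}

```bash
mkdir -p pics; ls; python3 - <<'E'
from cell import *
import cv2
s=observe();print({k:s[k] for k in('time_s','eef_pos','tool_rot','contact_force','opening')})
for c in('scene','top'):
    im=snapshot(c);cv2.imwrite(f'pics/{c}0.png',im[:,:,::-1])
    k=calibration(c);print(c,{a:(k[a].tolist() if hasattr(k[a],'tolist') else k[a]) for a in k})
    for l in('pail','bail_bar','stand','hook_ref','rod_top','tip_box','tube_rack','reagent_bottle','salt_jar','beaker','dish'):
        try:r=recognise(c,l);print(l,[([round(v) for v in d['at']],round(d['conf'],2)) for d in r[:2]])
        except Exception as e:print(l,e)
E
```

```text
pics
{'time_s': 0.0, 'eef_pos': array([ 146.00441103, -606.92266865,  195.57613147]), 'tool_rot': array([-1.79880310e+02, -2.04910055e-02,  1.35123473e+01]), 'contact_force': array([0.28449852, 0.45159621, 0.69343993]), 'opening': 1.0000027823088216}
scene {'fx': 447.83234401182887, 'fy': 447.83234401182887, 'cx': 318.693754758982, 'cy': 238.17583540065584, 'R': [[0.07025641094598095, 0.9973969062057744, 0.016231087829811454], [0.775410399667058, -0.04436913697393404, -0.629896889794164], [-0.6275370497501819, 0.05684004904411934, -0.776509149988266]], 't': [-38.21513307726193, -313.2578029019983, 1570.237838524974]}
pail [([566, -208, 35], 0.96), ([687, -436, 68], 0.17)]
bail_bar [([495, -227, 58], 0.66)]
stand [([652, 215, 9], 0.63)]
hook_ref [([653, 218, 7], 0.55)]
rod_top [([655, 219, 10], 0.59), ([564, -207, 30], 0.34)]
tip_box [([406, -10, 58], 0.85)]
tube_rack [([727, -5, 30], 0.9)]
reagent_bottle [([681, 436, 84], 0.93)]
salt_jar [([686, -436, 70], 0.74)]
beaker [([469, -494, 57], 0.6)]
dish [([464, 477, 14], 0.74)]
top {'fx': 491.89488305333003, 'fy': 491.89488305333003, 'cx': 323.69199902624763, 'cy': 237.56713801426855, 'R': [[0.011046552893287506, -0.9998837519097991, 0.010509820928953785], [-0.9972110725141254, -0.011791642642949504, -0.07369554951968946], [0.07381091060543714, -0.009666428014724258, -0.9972254056355727]], 't': [-12.93518975271733, 571.0180617309887, 1338.8888290602156]}
pail [([580, -210, 6], 0.65)]
bail_bar [([492, -216, 59], 0.59), ([663, 436, 93], 0.48)]
stand [([634, 210, 11], 0.83)]
hook_ref [([638, 212, 10], 0.86)]
rod_top [([636, 214, 6], 0.69)]
tip_box [([388, -8, 57], 0.94)]
tube_rack [([716, -5, 33], 0.84)]
reagent_bottle [([663, 435, 92], 0.97), ([498, -218, 58], 0.49)]
salt_jar [([665, -429, 84], 0.74), ([716, -5, 30], 0.71)]
beaker [([464, -504, 44], 0.85)]
dish [([455, 481, 15], 0.77)]
```

View pics/scene0.png

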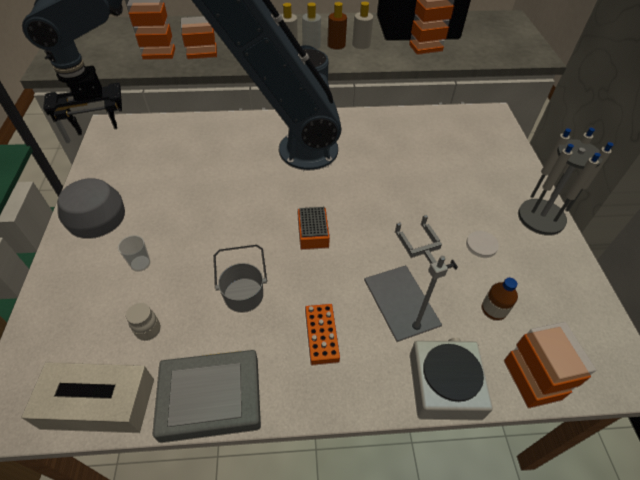

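View pics/top0.png

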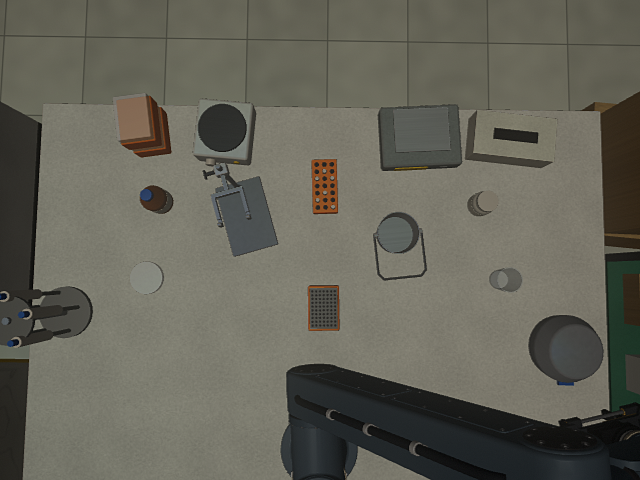

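The pail is at top (399,232) with its bar at (380–425, 277). The stand's rod foot is at scene (417,325), its top at (438,265), and its prong tips near scene (398,226) and (425,219). I'll zoom in for accurate pixels.

```bash
python3 - <<'E'
import cv2,numpy as np
t=cv2.imread('pics/top0.png');s=cv2.imread('pics/scene0.png')
def crop(im,x,y,w,h,k):
    c=cv2.resize(im[y:y+h,x:x+w],None,fx=k,fy=k,interpolation=cv2.INTER_CUBIC)
    c=cv2.convertScaleAbs(c,alpha=1.3)
    for i in range(0,w,10):cv2.putText(c,str(x+i),(i*k,8),0,.3,(0,0,255),1);cv2.line(c,(i*k,10),(i*k,14),(0,0,255),1)
    for j in range(0,h,10):cv2.putText(c,str(y+j),(0,j*k+4),0,.3,(0,0,255),1)
    return c
a=np.hstack([crop(t,190,155,100,75,4),crop(s,385,200,100,75,4)])
b=np.hstack([crop(t,360,205,100,75,4),crop(s,195,235,100,75,4)])
cv2.imwrite('pics/z0.png',np.vstack([a,b]))
E
```

```text
(no output)
```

View pics/z0.png

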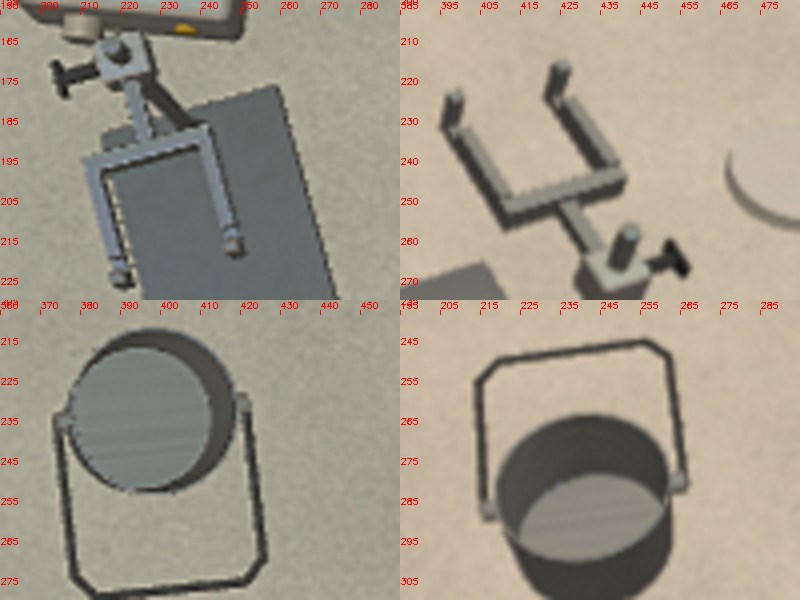

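The crops show lip tips at top (220.5,223.8) and (248.3,215.8) and at scene (398.8,223) and (425,215.5). Rod tops are at (219.5,166.8) and (442.5,257.5). The ears and bar ends are clear in both views too, so I'll fit both poses.

```bash
cat > fit.py <<'E'
from cell import *
import numpy as np
from scipy.optimize import least_squares
def proj(c,X):
    k=calibration(c);p=np.asarray(k['R'])@X+np.asarray(k['t']);return np.array([k['fx']*p[0]/p[2]+k['cx'],k['fy']*p[1]/p[2]+k['cy']])
def W(p,L):
    c,s=np.cos(p[2]),np.sin(p[2]);return np.array([p[0]+c*L[0]-s*L[1],p[1]+s*L[0]+c*L[1],L[2]])
E
python3 - <<'E'
from fit import *
T,S='top','scene'
# stand p=x,y,yaw,h(floor)
ob=[(T,(115,0,300),0,(219.5,166.8)),(S,(115,0,300),0,(442.5,257.5)),
(T,(-8.5,33,24),1,(220.5,223.8)),(T,(-8.5,-33,24),1,(248.3,215.8)),
(S,(-8.5,-33,24),1,(398.8,223)),(S,(-8.5,33,24),1,(425,215.5)),
(T,(65,37,10),1,(211.3,195)),(T,(65,-37,10),1,(242.5,186.3)),
(S,(65,-37,10),1,(410.5,252.5)),(S,(65,37,10),1,(441.5,244.5))]
def f(p):return np.ravel([proj(c,W(p,(L[0],L[1],L[2]+h*p[3])))-np.array(o) for c,L,h,o in ob])
r=least_squares(f,[600,190,0.2,245],x_scale=[10,10,.1,10],loss='soft_l1')
print('stand',r.x,np.degrees(r.x[2]));print(np.round(f(r.x).reshape(-1,2),1).tolist())
ob2=[(T,(0,64,55),(375.5,235)),(T,(0,-64,55),(420.8,230.5)),(T,(-120,50,55),(383.8,279.2)),(T,(-120,-50,55),(421.8,275)),
(S,(0,-64,55),(217,287.5)),(S,(0,64,55),(265,280.8)),(S,(-120,-50,55),(219.2,250.5)),(S,(-120,50,55),(256.2,245.5))]
def g(p):return np.ravel([proj(c,W(p,L))-np.array(o) for c,L,o in ob2])
r=least_squares(g,[590,-210,0.1],x_scale=[10,10,.1],loss='soft_l1')
print('pail',r.x,np.degrees(r.x[2]),'bar',W(r.x,(-120,0,55)));print(np.round(g(r.x).reshape(-1,2),1).tolist())
E
```

```text
stand [5.96933389e+02 2.00768210e+02 2.75768259e-01 2.55116413e+02] 15.8003573644216
[[-1.4, -1.2], [-1.4, -1.5], [-1.2, 0.2], [-0.5, 0.5], [-1.0, 0.2], [-0.6, 0.5], [-0.5, -1.0], [-0.2, -0.6], [-0.1, 0.1], [-0.6, -0.8]]
pail [ 5.85899596e+02 -2.05233987e+02  1.08787288e-01] 6.233052453474494 bar [ 466.60897655 -218.26272728   55.        ]
[[-1.6, -0.7], [0.1, -0.7], [0.0, -1.0], [-1.0, -0.4], [-1.9, -0.7], [0.3, -1.1], [-0.5, -1.3], [-0.6, -1.1]]
```

Both fits agree to about 1 px: pail (586,−205) at 6.2°, bar (467,−218,55), and stand (597,201) at 15.8° with the slot floor near 255. Next I turn the tool and move above the bar.

Request:
servo_tool:
  deltas:
    - [0.4, 0, 0, 0, -0.144]
    - [0.4, 0, 0, 0, -0.144]
    - [0.4, 0, 0, 0, -0.144]
    - [0.4, 0, 0, 0, -0.144]
    - [0.4, 0, 0, 0, -0.144]

```text
time_s: 1.7
eef_pos: [146.0, -607.7, 196.6]
tool_rot: [180.0, 0.0, 55.1]
contact_force: [-0.1, 0.2, 0.3]
opening: 0.631
finger_force: 0.0
```

Request:
servo_tool:
  deltas:
    - [0.4, 0, 0, 0, -0.144]
    - [0.4, 0, 0, 0, -0.144]
    - [0.4, 0, 0, 0, -0.144]
    - [0.4, 0, 0, 0, -0.144]
    - [0.4, 0, 0, 0, -0.147]

```text
time_s: 2.2
eef_pos: [146.0, -607.7, 196.5]
tool_rot: [180.0, -0.0, 96.5]
contact_force: [-0.2, 0.3, -0.2]
opening: 0.403
finger_force: 0.0
```

Request:
servo_tool:
  deltas:
    - [0.4, 12, 12, 0, 0]
    - [0.4, 23.5, 24, 0, 0]
    - [0.4, 23.5, 24, 0, 0]
    - [0.4, 23.5, 24, 0, 0]
    - [0.4, 23.5, 24, 0, 0]

```text
time_s: 2.7
eef_pos: [243.2, -488.3, 196.6]
tool_rot: [180.0, -0.0, 96.0]
contact_force: [0.3, -0.1, -0.3]
opening: 0.398
finger_force: 0.0
```

Request:
servo_tool:
  deltas:
    - [0.4, 23.5, 24, 0, 0]
    - [0.4, 23.5, 24, 0, 0]
    - [0.4, 23.5, 24, 0, 0]
    - [0.4, 23.5, 24, 0, 0]
    - [0.4, 23.5, 24, 0, 0]

```text
time_s: 3.2
eef_pos: [349.5, -358.3, 196.7]
tool_rot: [180.0, -0.0, 96.0]
contact_force: [0.2, -1.0, 0.4]
opening: 0.399
finger_force: 0.0
```

Request:
servo_tool:
  deltas:
    - [0.4, 23.5, 24, 5, 0]
    - [0.4, 23.5, 24, 5, 0]
    - [0.4, 23.5, 24, 5, 0]
    - [0.4, 23.5, 24, 5, 0]
    - [0.4, 23.5, 24, 5, 0]

```text
time_s: 3.7
eef_pos: [455.7, -228.7, 171.5]
tool_rot: [180.0, -0.0, 96.0]
contact_force: [0.5, -0.9, -0.0]
opening: 0.404
finger_force: 0.0
```

```bash
python3 - <<'E'
from cell import *
import cv2
s=observe();print({k:s[k].round(2).tolist() if hasattr(s[k],'round') else s[k] for k in('time_s','eef_pos','tool_rot','contact_force','moment','opening')})
im=snapshot('wrist');cv2.imwrite('pics/w1.png',im[:,:,::-1]);k=calibration('wrist');print(k)
print(recognise('wrist','bail_bar'),recognise('wrist','pail'))
E
```

```text
{'time_s': 3.7, 'eef_pos': [455.71, -228.66, 171.55], 'tool_rot': [180.0, -0.03, 95.99], 'contact_force': [0.55, -0.88, -0.02], 'moment': [-0.06, -0.09, -0.02], 'opening': 0.4040450632931035}
{'fx': 431.35509823274725, 'fy': 431.35509823274725, 'cx': 321.96517140221107, 'cy': 245.0146953565898, 'hand_eye': array([[-7.11332294e-04, -9.57299355e-01, -2.89097628e-01,
         8.00301683e+01],
       [ 9.99999669e-01, -7.95318521e-04,  1.73041367e-04,
        -8.16524184e-02],
       [-3.95577088e-04, -2.89097409e-01,  9.57299604e-01,
        -1.88829606e+02],
       [ 0.00000000e+00,  0.00000000e+00,  0.00000000e+00,
         1.00000000e+00]])}
[{'at': [489.9, -192.0, 61.2], 'conf': 0.95}] [{'at': [591.8, -205.6, 32.3], 'conf': 0.59}]
```

View pics/w1.png

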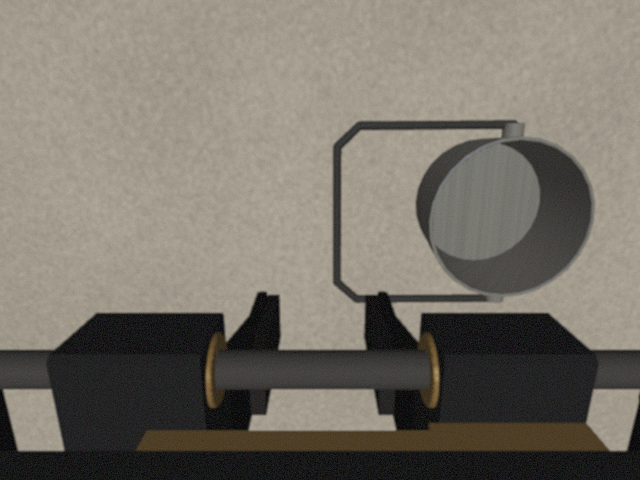

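The wrist view shows the bar vertical at column 337, rows 147–282, so the tool is aligned with it. The arms lie on rows 125 and 298. Now its world position at z=55.

```bash
cat >> fit.py <<'E'
from scipy.spatial.transform import Rotation as Ro
def wray(u,v,z,pos,rot):
    k=calibration('wrist');H=np.asarray(k['hand_eye'])
    d=H[:3,:3]@np.array([(u-k['cx'])/k['fx'],(v-k['cy'])/k['fy'],1]);o=H[:3,3]
    R=Ro.from_euler('xyz',rot,degrees=True).as_matrix();d=R@d;o=R@o+pos
    return o+d*(z-o[2])/d[2]
E
python3 - <<'E'
from fit import *
P,r=[455.7,-228.7,171.5],[180,0,96.0]
R=Ro.from_euler('xyz',r,degrees=True).as_matrix()
for u,v,z in((337,147,55),(337,282,55),(337,212,55),(430,125,55),(430,298,55)):
    w=wray(u,v,z,P,r);print(w.round(1),(R.T@(w-P)).round(1))
E
```

```text
[ 459.9 -169.3   55. ] [ 58.7  10.4 116.5]
[ 471.3 -268.8   55. ] [-41.5  11.4 116.5]
[ 465.2 -214.9   55. ] [ 12.7  10.9 116.5]
[ 521.4 -148.1   55. ] [ 73.3  73.7 116.5]
[ 543.9 -274.5   55. ] [-54.8  82.9 116.5]
```

Consistent with the fit: the bar centre is at tool (+9,+11). Now descend and grip.

Request:
servo_tool:
  deltas:
    - [0.4, 3, 4, 15, 0]
    - [0.4, 3, 4, 30, 0]
    - [0.4, 3, 3, 30, 0]
    - [0.4, 0, 0, 30, 0]
    - [0.4, 0, 0, 15, 0]

```text
time_s: 4.35
eef_pos: [463.5, -220.6, 49.8]
tool_rot: [-179.9, -0.1, 96.0]
contact_force: [0.1, -0.6, 0.3]
opening: 0.399
finger_force: 0.0
```

Request:
servo_tool:
  deltas:
    - [0.4, 0, 0, 11.5, 0]
    - [0.25, 0, 0, 0, 0]
    - [0.25, 0, 0, 0, 0]
    - [0.1, 0, 0, 0, 0]
    - [0.0, 0, 0, 0, 0]

```text
time_s: 4.85
eef_pos: [465.8, -221.5, 41.1]
tool_rot: [179.9, 0.1, 96.2]
contact_force: [0.9, -0.2, 0.5]
opening: 0.153
finger_force: 0.0
```

Request:
servo_tool:
  deltas:
    - [0.0, 0, 0, 0, 0]
    - [0.0, 0, 0, 0, 0]
    - [0.0, 0, 0, 0, 0]
    - [0.0, 0, 0, 0, 0]

```text
time_s: 5.25
eef_pos: [465.3, -221.0, 40.1]
tool_rot: [180.0, 0.0, 96.2]
contact_force: [0.0, -0.3, -0.1]
opening: 0.003
finger_force: 0.0
```

The fingers closed on nothing. I'll look before doing anything else.

```bash
python3 - <<'E'
from cell import *
import cv2,numpy as np
w=snapshot('wrist');t=snapshot('top');s=snapshot('scene')
a=cv2.resize(w[100:480,120:520],(400,380))
b=cv2.resize(s[210:310,180:300],None,fx=3.3,fy=3.8,interpolation=cv2.INTER_CUBIC)
b=cv2.resize(b,(400,380))
cv2.imwrite('pics/m1.png',np.hstack([a,b])[:,:,::-1])
E
```

```text
(no output)
```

View pics/m1.png

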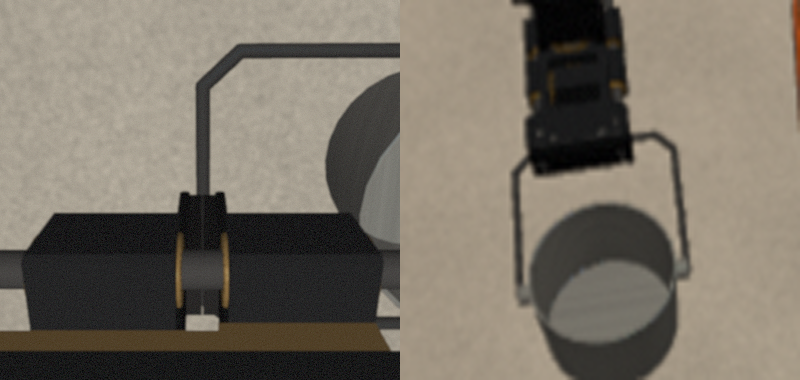

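The bar sits in line with the finger gap but isn't held. I'll check its real height from the corner rows and the known widths, using both wrist views.

```bash
python3 - <<'E'
from fit import *
P1,r1=[455.7,-228.7,171.5],[180,0,96.0];P2,r2=[465.3,-221,40.1],[180,0,96.2]
for z in(25,35,45,55,65):
    a=wray(337,147,z,P1,r1);b=wray(323,185,z,P2,r2);c=wray(430,125,z,P1,r1);d=wray(430,150,z,P2,r2);e=wray(430,298,z,P1,r1)
    l=wray(337,282,z,P1,r1)
    print(z,'corner',a.round(1)[:2],b.round(1)[:2],'arm',c.round(1)[:2],d.round(1)[:2],'armspan %.1f bar %.1f'%(np.linalg.norm((c-e)[:2]),np.linalg.norm((a-l)[:2])))
E
```

```text
25 corner [ 461.2 -171.3] [ 460.6 -173.1] arm [ 528.6 -148. ] [ 508.1 -151.6] armspan 141.0 bar 110.0
35 corner [ 460.8 -170.6] [ 460.4 -171.5] arm [ 526.2 -148. ] [ 505.5 -151.1] armspan 136.8 bar 106.7
45 corner [ 460.4 -169.9] [ 460.2 -170. ] arm [ 523.8 -148.1] [ 503.  -150.6] armspan 132.6 bar 103.5
55 corner [ 459.9 -169.3] [ 460.  -168.4] arm [ 521.4 -148.1] [ 500.5 -150.1] armspan 128.4 bar 100.2
65 corner [ 459.5 -168.6] [ 459.8 -166.9] arm [ 518.9 -148.1] [ 498.  -149.6] armspan 124.2 bar 96.9
```

The bar is at z=55 and centred, so I'll regrip 4 mm deeper with the bar at the grasp point, watching it close.

Request:
servo_tool:
  deltas:
    - [0.3, 0, 0, 0, 0]
    - [0.3, 0, 0, 0, 0]
    - [0.3, 0, 0, 0, 0]
    - [0.3, 3, 0.5, 0, 0]
    - [0.3, 0, 0, 4, 0]

```text
time_s: 5.9
eef_pos: [465.5, -217.7, 36.2]
tool_rot: [180.0, 0.0, 96.2]
contact_force: [-0.9, 1.1, 0.3]
opening: 0.283
finger_force: 0.0
```

Request:
servo_tool:
  deltas:
    - [0.2, 0, 0, 0, 0]
    - [0.14, 0, 0, 0, 0]
    - [0.1, 0, 0, 0, 0]
    - [0.1, 0, 0, 0, 0]

```text
time_s: 6.3
eef_pos: [465.5, -218.1, 36.1]
tool_rot: [180.0, 0.0, 96.2]
contact_force: [0.1, -1.2, -0.5]
opening: 0.113
finger_force: 0.0
```

Request:
servo_tool:
  deltas:
    - [0.0, 0, 0, 0, 0]
    - [0.0, 0, 0, 0, 0]

```text
time_s: 6.5
eef_pos: [465.4, -218.0, 36.1]
tool_rot: [180.0, 0.0, 96.2]
contact_force: [-0.0, -0.6, 0.2]
opening: 0.027
finger_force: 0.0
```

Request:
servo_tool:
  deltas:
    - [0.0, 0, 0, 0, 0]
    - [0.0, 0, 0, 0, 0]

```text
time_s: 6.7
eef_pos: [465.4, -218.0, 36.1]
tool_rot: [180.0, 0.0, 96.2]
contact_force: [0.0, -0.3, -0.5]
opening: 0.004
finger_force: 0.0
```

```bash
python3 - <<'E'
from cell import *
import cv2,numpy as np
w=snapshot('wrist');s=snapshot('scene')
a=cv2.resize(w[200:440,200:440],(400,400),interpolation=cv2.INTER_CUBIC)
b=cv2.resize(s[235:285,205:275],(560,400),interpolation=cv2.INTER_CUBIC)[:,80:480]
cv2.imwrite('pics/m2.png',np.clip(np.hstack([a,b])[:,:,::-1]*2.0,0,255).astype('uint8'))
E
```

```text
(no output)
```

View pics/m2.png

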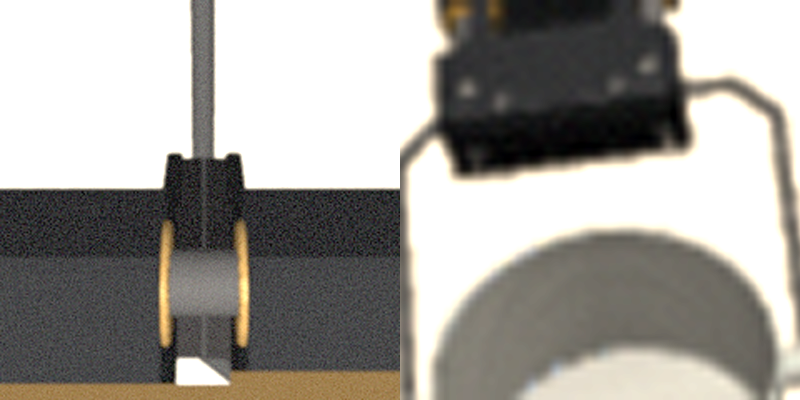

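The picture explains the miss. The visible finger ends (row 293, 85 px gap at 35 mm opening) lie about 24 mm above the reported TCP, so the fingers closed just above the bar. The bench is still 36 mm below, so I can open, go down 22 mm and regrip.

Request:
servo_tool:
  deltas:
    - [0.3, 0, 0, 0, 0]
    - [0.3, 0, 0, 0, 0]
    - [0.3, 0, 0, 0, 0]
    - [0.3, 0, 0, 0, 0]
    - [0.3, 0, 0, 4, 0]

```text
time_s: 7.3
eef_pos: [465.7, -218.2, 32.3]
tool_rot: [180.0, 0.0, 96.2]
contact_force: [1.0, 0.2, 0.1]
opening: 0.287
finger_force: 0.0
```

Request:
servo_tool:
  deltas:
    - [0.3, 0, 0, 6, 0]
    - [0.3, 0, 0, 6, 0]
    - [0.3, 0, 0, 5, 0]
    - [0.2, 0, 0, 0, 0]
    - [0.1, 0, 0, 0, 0]

```text
time_s: 7.8
eef_pos: [465.3, -217.9, 14.7]
tool_rot: [-180.0, -0.0, 96.2]
contact_force: [0.8, 0.4, 0.5]
opening: 0.194
finger_force: 0.0
```

Request:
servo_tool:
  deltas:
    - [0.1, 0, 0, 0, 0]
    - [0.0, 0, 0, 0, 0]
    - [0.0, 0, 0, 0, 0]
    - [0.0, 0, 0, 0, 0]
    - [0.0, 0, 0, 0, 0]

```text
time_s: 8.3
eef_pos: [465.4, -218.0, 15.2]
tool_rot: [180.0, 0.0, 96.2]
contact_force: [-0.5, -1.0, 1.5]
opening: 0.056
finger_force: 30.0
```

Gripped: opening 0.056 at 30 N. Now I swing the bail along its 120 mm arc in 5° steps, with tool y running along the pail's +x.

Request:
servo_tool:
  deltas:
    - [0, 0, 0.5, -10.5, 0]
    - [0, 0, 1.4, -10.4, 0]
    - [0, 0, 2.3, -10.2, 0]
    - [0, 0, 3.1, -10.0, 0]
    - [0, 0, 4.0, -9.7, 0]

```text
time_s: 8.8
eef_pos: [476.4, -216.5, 66.9]
tool_rot: [-180.0, -0.0, 96.2]
contact_force: [-0.2, 0.4, -1.1]
opening: 0.054
finger_force: 30.0
```

Request:
servo_tool:
  deltas:
    - [0, 0, 4.8, -9.3, 0]
    - [0, 0, 5.6, -8.8, 0]
    - [0, 0, 6.4, -8.3, 0]
    - [0, 0, 7.1, -7.7, 0]
    - [0, 0, 7.7, -7.1, 0]

```text
time_s: 9.3
eef_pos: [507.2, -213.1, 107.9]
tool_rot: [-179.8, -0.0, 96.2]
contact_force: [-6.3, -0.6, 5.0]
opening: 0.055
finger_force: 30.0
```

```bash
python3 - <<'E'
from cell import *
import cv2,numpy as np
s=snapshot('scene');t=snapshot('top')
b=cv2.resize(s[190:320,180:300],(370,400),interpolation=cv2.INTER_CUBIC)
c=cv2.resize(t[180:310,340:460],(370,400),interpolation=cv2.INTER_CUBIC)
cv2.imwrite('pics/m3.png',np.clip(np.hstack([b,c])[:,:,::-1]*1.4,0,255).astype('uint8'))
print(recognise('scene','pail')[:1],observe()['contact_force'])
E
```

```text
[{'at': [567.7, -207.9, 34.2], 'conf': 0.96}] [-6.56344837 -0.86239667  4.81918966]
```

View pics/m3.png

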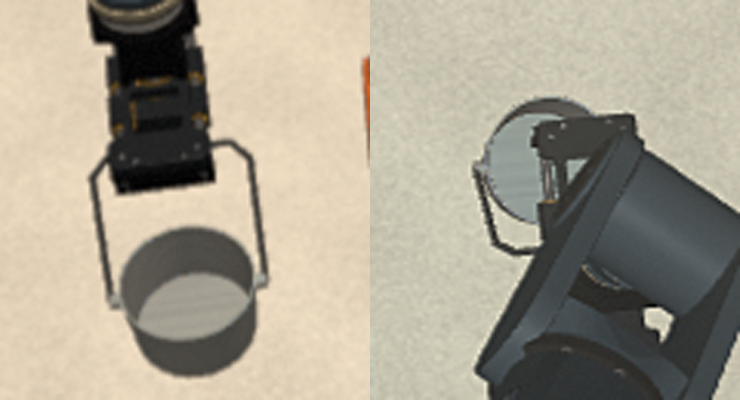

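The bail is following and the pail stands. The arm pushes slightly inward along the bail (about 8 N), so I'll relieve that by 1.5 mm and finish the arc.

Request:
servo_tool:
  deltas:
    - [0, 0, 7.5, -8.0, 0]
    - [0, 0, 8.5, -6.2, 0]
    - [0, 0, 9.3, -4.9, 0]
    - [0, 0, 9.7, -4.0, 0]
    - [0, 0, 10.0, -3.1, 0]

```text
time_s: 9.95
eef_pos: [553.9, -208.4, 134.0]
tool_rot: [180.0, 0.0, 96.2]
contact_force: [-1.3, -0.2, 2.5]
opening: 0.053
finger_force: 30.0
```

Request:
servo_tool:
  deltas:
    - [0, 0, 10.2, -2.3, 0]
    - [0, 0, 10.4, -1.3, 0]
    - [0, 0, 10.4, -0.5, 0]
    - [0, 0, 0, 0, 0]
    - [0, 0, 0, 0, 0]

```text
time_s: 10.45
eef_pos: [584.4, -205.1, 137.6]
tool_rot: [179.9, 0.0, 96.2]
contact_force: [-1.1, 2.2, 4.6]
opening: 0.057
finger_force: 30.0
```

Request:
servo_tool:
  deltas:
    - [0, 0, 0, 0, 0]
    - [0, 0, 0, 0, 0]
    - [0, 0, 0, 0, 0]

```text
time_s: 10.75
eef_pos: [583.5, -205.2, 137.6]
tool_rot: [180.0, -0.0, 96.2]
contact_force: [-2.1, 2.0, 4.7]
opening: 0.052
finger_force: 30.0
```

```bash
python3 - <<'E'
from cell import *
import cv2,numpy as np
s=snapshot('scene');t=snapshot('top')
for c in('scene','top'):print([(d['at'],d['conf']) for d in recognise(c,'pail')[:1]+recognise(c,'bail_bar')[:1]])
b=cv2.resize(s[170:320,170:310],(560,600),interpolation=cv2.INTER_CUBIC)
cv2.imwrite('pics/m4.png',np.clip(b[:,:,::-1]*1.4,0,255).astype('uint8'))
E
```

```text
[([579.3, -209.4, 28.2], 0.76), ([583.0, -165.9, 136.0], 0.68)]
[([602.7, -170.1, 6.0], 0.52), ([578.1, -145.4, 168.0], 0.5)]
```

View pics/m4.png

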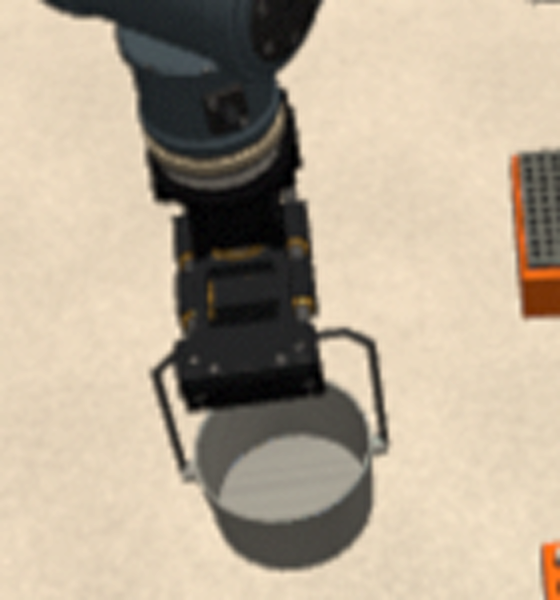

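Pail standing; ears at scene (216.5,288) and (265,281), unmoved; arm corners at (209.5,263) and (262.5,256). I'll fit the bail angle.

```bash
python3 - <<'E'
from fit import *
p=[585.9,-205.2,.1088]
for th in(80,85,90,95,100):
    a=np.radians(th);L=106
    print(th,[proj('scene',W(p,(-L*np.cos(a),y,55+L*np.sin(a)))).round(1).tolist() for y in(-64,64)])
print([proj('scene',W(p,(0,y,55))).round(1).tolist() for y in(-64,64)])
E
```

```text
80 [[207.7, 256.5], [261.2, 249.5]]
85 [[207.7, 259.3], [261.6, 252.2]]
90 [[207.8, 262.3], [261.9, 255.1]]
95 [[207.9, 265.5], [262.3, 258.2]]
100 [[208.1, 269.0], [262.7, 261.6]]
[[215.1, 286.8], [265.3, 279.7]]
```

The bail is upright (≈90°). Now lift 130 mm and turn the tool by 9.6°. Then carry to a point in front of the hook's open side (stand x ≈ −80), so the bail's arms don't sweep through the prongs.

Request:
servo_tool:
  deltas:
    - [0, 0, 0, -2, 0]
    - [0, 0, 0, -5, 0]
    - [0, 0, 0, -8, 0]
    - [0, 0, 0, -10, 0]
    - [0, 0, 0, -10, 0]

```text
time_s: 11.55
eef_pos: [583.5, -205.3, 172.9]
tool_rot: [-180.0, 0.0, 96.2]
contact_force: [0.5, -0.1, -5.5]
opening: 0.054
finger_force: 30.0
```

Request:
servo_tool:
  deltas:
    - [0, 0, 0, -12, -0.0335]
    - [0, 0, 0, -12, -0.0335]
    - [0, 0, 0, -12, -0.0335]
    - [0, 0, 0, -12, -0.0335]
    - [0, 0, 0, -12, -0.0335]

```text
time_s: 12.05
eef_pos: [583.6, -205.2, 233.7]
tool_rot: [180.0, 0.0, 105.9]
contact_force: [-0.2, -0.6, -5.0]
opening: 0.051
finger_force: 30.0
```

Request:
servo_tool:
  deltas:
    - [0, 0, 0, -12, 0]
    - [0, 0, 0, -10, 0]
    - [0, 0, 0, -7, 0]
    - [0, 0, 0, -4, 0]
    - [0, 0, 0, -2, 0]

```text
time_s: 12.55
eef_pos: [583.6, -205.1, 267.6]
tool_rot: [180.0, 0.0, 105.8]
contact_force: [-0.2, 0.1, -5.5]
opening: 0.054
finger_force: 30.0
```

Holding the pail, weight about 5.4 N. Carrying.

Request:
servo_tool:
  deltas:
    - [0, 6, 1, 0, 0]
    - [0, 12, 1, 0, 0]
    - [0, 16, 2, 0, 0]
    - [0, 20, 2, 0, 0]
    - [0, 20, 2, 0, 0]

```text
time_s: 13.05
eef_pos: [570.4, -129.4, 267.1]
tool_rot: [-180.0, -0.1, 105.8]
contact_force: [1.0, -0.3, -6.0]
opening: 0.053
finger_force: 30.0
```

Request:
servo_tool:
  deltas:
    - [0, 20, 2.2, 0, 0]
    - [0, 20, 2.2, 0, 0]
    - [0, 20, 2.2, 0, 0]
    - [0, 20, 2.2, 0, 0]
    - [0, 20, 2.2, 0, 0]

```text
time_s: 13.55
eef_pos: [553.9, -30.2, 267.6]
tool_rot: [180.0, -0.0, 105.8]
contact_force: [0.4, -0.2, -4.1]
opening: 0.059
finger_force: 30.0
```

Request:
servo_tool:
  deltas:
    - [0, 20, 2.2, 0, 0]
    - [0, 20, 2.2, 0, 0]
    - [0, 20, 2.2, 0, 0]
    - [0, 20, 2.2, 0, 0]
    - [0, 20, 2.2, 0, 0]

```text
time_s: 14.05
eef_pos: [537.0, 68.8, 267.6]
tool_rot: [180.0, -0.0, 105.8]
contact_force: [-0.3, 0.2, -5.0]
opening: 0.054
finger_force: 30.0
```

Request:
servo_tool:
  deltas:
    - [0, 20, 2.5, 0, 0]
    - [0, 20, 2.5, 0, 0]
    - [0, 20, 2, 0, 0]
    - [0, 16, 2, 0, 0]
    - [0, 12, 1, 0, 0]

```text
time_s: 14.55
eef_pos: [522.5, 156.4, 267.6]
tool_rot: [180.0, -0.0, 105.9]
contact_force: [0.1, 0.0, -5.0]
opening: 0.058
finger_force: 30.0
```

Request:
servo_tool:
  deltas:
    - [0, 10, 1.5, 0, 0]
    - [0, 7, 1, 0, 0]
    - [0, 5, 1, 0, 0]
    - [0, 3, 0, 0, 0]
    - [0, 0, 0, 0, 0]

```text
time_s: 15.05
eef_pos: [520.2, 179.0, 267.3]
tool_rot: [-180.0, 0.0, 105.8]
contact_force: [-0.1, 0.4, -5.2]
opening: 0.056
finger_force: 30.0
```

```bash
python3 - <<'E'
from cell import *
import cv2,numpy as np
o=observe();w=snapshot('wrist');s=snapshot('scene');print(o['eef_pos'],o['tool_rot'])
np.savez('v5.npz',w=w,s=s)
a=cv2.resize(w,(460,345));b=cv2.resize(s[180:300,340:460],(340,345),interpolation=cv2.INTER_CUBIC)
cv2.imwrite('pics/v5.png',np.clip(np.hstack([a,b])[:,:,::-1]*1.4,0,255).astype('uint8'))
E
```

```text
[520.17427232 179.02941246 267.26232017] [-1.79985260e+02  6.36900492e-03  1.05779752e+02]
```

View pics/v5.png

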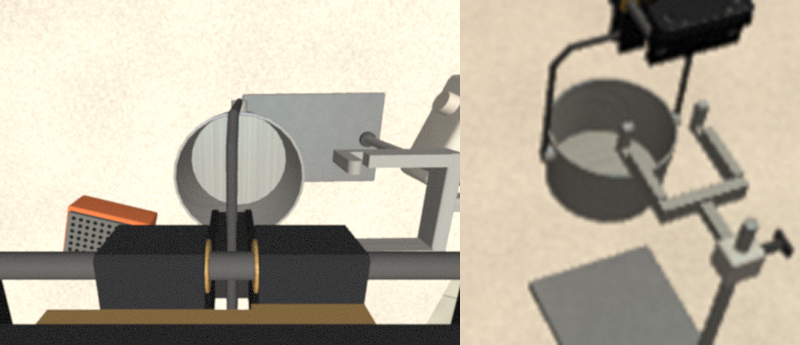

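The wrist view shows the pail hanging level and the prongs parallel to the tool. The near prong's slot edge (flat-top side) is at about px (512,222) and the crossbar's inner edge at about px (622,222). I'll check that against the stand fit.

```bash
python3 - <<'E'
from fit import *
P,r=[520.2,179.0,267.3],[180,0,105.8]
R=Ro.from_euler('xyz',r,degrees=True).as_matrix()
for z in(255,265,275):
    a=R.T@(wray(512,222,z,P,r)-P);b=R.T@(wray(622,222,z,P,r)-P);print(z,a.round(1),b.round(1))
w=np.load('v5.npz')['w'].mean(2).astype(int)
for v in(212,216,220,224,228):print(v,w[v,456:536:2].tolist())
print('cols r216',w[216,590:640:2].tolist())
print('bar',[(v,w[v,305:345:2].tolist()) for v in(200,240)])
E
```

```text
255 [30.7 91.1 12.3] [ 30.7 143.9  12.3]
265 [33.2 86.6  2.3] [ 33.1 136.7   2.3]
275 [35.6 82.1 -7.7] [ 35.6 129.6  -7.7]
212 [113, 110, 113, 110, 73, 62, 62, 76, 83, 84, 83, 84, 83, 83, 85, 91, 109, 124, 129, 127, 132, 129, 132, 126, 117, 76, 76, 85, 85, 80, 81, 83, 80, 79, 85, 81, 85, 84, 81, 83]
216 [113, 114, 114, 103, 64, 56, 57, 57, 60, 63, 78, 77, 85, 85, 84, 83, 81, 86, 90, 115, 129, 136, 136, 134, 118, 68, 63, 60, 63, 92, 112, 117, 118, 116, 115, 117, 117, 123, 120, 122]
220 [114, 112, 113, 96, 64, 63, 61, 61, 58, 59, 60, 58, 65, 78, 81, 88, 82, 85, 85, 83, 83, 87, 107, 133, 106, 60, 66, 57, 59, 113, 136, 139, 135, 137, 136, 132, 132, 135, 141, 140]
224 [111, 111, 114, 95, 67, 58, 59, 58, 64, 65, 59, 60, 59, 62, 72, 96, 109, 111, 108, 118, 116, 112, 114, 112, 78, 63, 63, 62, 74, 122, 142, 134, 136, 137, 134, 133, 136, 136, 136, 141]
228 [113, 111, 114, 111, 112, 102, 75, 57, 60, 61, 64, 59, 61, 58, 77, 102, 113, 122, 129, 136, 135, 134, 130, 114, 92, 65, 59, 60, 79, 129, 134, 136, 134, 140, 133, 133, 141, 136, 137, 137]
cols r216 [132, 132, 128, 132, 133, 134, 131, 134, 137, 131, 134, 134, 134, 134, 136, 134, 134, 133, 136, 133, 136, 136, 136, 135, 135]
bar [(200, [142, 140, 139, 136, 130, 72, 52, 64, 62, 58, 60, 60, 48, 110, 141, 139, 139, 137, 140, 138]), (240, [138, 135, 135, 135, 127, 66, 55, 57, 63, 65, 60, 55, 70, 123, 135, 133, 137, 137, 138, 136])]
```

The slot centre is about 81–82 mm ahead along tool y at a flat-top height of about 265, which agrees with the fit. I'll move over the lips to stand x ≈ +10, above the flat tops, and start down.

Request:
servo_tool:
  deltas:
    - [0, 0, 6, 0, 0]
    - [0, 0, 12, 0, 0]
    - [0, 0, 15, 0, 0]
    - [0, 0, 15, 0, 0]
    - [0, 0, 15, 0, 0]

```text
time_s: 15.65
eef_pos: [582.8, 196.4, 267.3]
tool_rot: [179.9, 0.0, 105.8]
contact_force: [0.9, 0.2, -5.2]
opening: 0.055
finger_force: 30.0
```

Request:
servo_tool:
  deltas:
    - [0, 0, 12, 0, 0]
    - [0, 0, 9, 0, 0]
    - [0, 0, 5, 0, 0]
    - [0, 0, 2, 0, 0]
    - [0, 0, 0, 0, 0]

```text
time_s: 16.15
eef_pos: [607.7, 203.8, 267.1]
tool_rot: [-180.0, -0.0, 105.8]
contact_force: [-0.6, 0.4, -4.9]
opening: 0.054
finger_force: 30.0
```

Request:
servo_tool:
  deltas:
    - [0, 0, 0, 3, 0]
    - [0, 0, 0, 5, 0]
    - [0, 0, 0, 5, 0]
    - [0, 0, 0, 4, 0]
    - [0, 0, 0, 3, 0]

```text
time_s: 16.65
eef_pos: [607.4, 203.8, 246.7]
tool_rot: [-179.9, -0.0, 105.8]
contact_force: [-0.4, -0.5, -4.6]
opening: 0.054
finger_force: 30.0
```

Request:
servo_tool:
  deltas:
    - [0, 0, 0, 2, 0]
    - [0, 0, 0, 1, 0]
    - [0, 0, 0, 1, 0]
    - [0, 0, 0, 1, 0]

```text
time_s: 17.05
eef_pos: [607.9, 203.9, 242.5]
tool_rot: [180.0, 0.0, 105.8]
contact_force: [0.1, 0.3, -4.8]
opening: 0.053
finger_force: 30.0
```

Request:
servo_tool:
  deltas:
    - [0, 0, 0, 1, 0]
    - [0, 0, 0, 1, 0]
    - [0, 0, 0, 1, 0]

```text
time_s: 17.35
eef_pos: [607.8, 203.8, 239.3]
tool_rot: [180.0, -0.0, 105.8]
contact_force: [-0.6, -0.0, -6.1]
opening: 0.054
finger_force: 30.0
```

Request:
servo_tool:
  deltas:
    - [0, 0, 0, 1, 0]
    - [0, 0, 0, 1, 0]
    - [0, 0, 0, 0, 0]

```text
time_s: 17.65
eef_pos: [607.6, 203.8, 237.1]
tool_rot: [-180.0, -0.0, 105.8]
contact_force: [0.6, -0.5, -5.7]
opening: 0.057
finger_force: 30.0
```

Request:
servo_tool:
  deltas:
    - [0, 0, 0, 1, 0]
    - [0, 0, 0, 1, 0]
    - [0, 0, 0, 0, 0]

```text
time_s: 17.95
eef_pos: [607.9, 203.9, 235.8]
tool_rot: [180.0, 0.0, 105.8]
contact_force: [-0.7, 0.6, -2.7]
opening: 0.05
finger_force: 30.0
```

Request:
servo_tool:
  deltas:
    - [0, 0, 0, 1, 0]
    - [0, 0, 0, 0, 0]

```text
time_s: 18.15
eef_pos: [608.0, 203.9, 235.7]
tool_rot: [179.9, 0.0, 105.8]
contact_force: [-2.3, -1.0, 2.9]
opening: 0.055
finger_force: 30.0
```

Request:
servo_tool:
  deltas:
    - [0, 0, 0, 1, 0]
    - [0, 0, 0, 0, 0]

```text
time_s: 18.35
eef_pos: [608.0, 203.9, 235.5]
tool_rot: [179.9, 0.0, 105.8]
contact_force: [-2.9, 0.0, 6.9]
opening: 0.054
finger_force: 30.0
```

Contact: the bar is on the flat tops (about 12 N on the hook, eef z ≈ 235.7). I'll ease off to a light touch, then slide toward the slots.

Request:
servo_tool:
  deltas:
    - [0, 0, 0, -1.5, 0]
    - [0, 0, 0, 0, 0]

```text
time_s: 18.55
eef_pos: [608.0, 203.9, 235.6]
tool_rot: [179.9, 0.0, 105.8]
contact_force: [-2.4, -0.2, 4.2]
opening: 0.053
finger_force: 30.0
```

Request:
servo_tool:
  deltas:
    - [0, 0, -1.5, 0, 0]
    - [0, 0, -1.5, 0, 0]
    - [0, 0, 0, 0, 0]

```text
time_s: 18.85
eef_pos: [607.2, 203.6, 235.7]
tool_rot: [179.7, 0.0, 105.8]
contact_force: [5.4, 2.1, 3.1]
opening: 0.052
finger_force: 30.0
```

Request:
servo_tool:
  deltas:
    - [0, 0, -1.5, 0, 0]
    - [0, 0, -1.5, 0, 0]
    - [0, 0, 0, 0, 0]

```text
time_s: 19.15
eef_pos: [603.9, 202.4, 235.6]
tool_rot: [179.7, 0.0, 105.8]
contact_force: [4.7, 1.3, 2.9]
opening: 0.051
finger_force: 30.0
```

Request:
servo_tool:
  deltas:
    - [0, 0, 0, -1, 0]
    - [0, 0, -1, 0, 0]
    - [0, 0, 0, 0, 0]

```text
time_s: 19.45
eef_pos: [597.6, 201.3, 233.4]
tool_rot: [-179.5, -0.1, 105.8]
contact_force: [-0.6, 0.2, -5.9]
opening: 0.056
finger_force: 30.0
```

Request:
servo_tool:
  deltas:
    - [0, 0, -1, 0, 0]
    - [0, 0, -1, 0, 0]
    - [0, 0, 0, 0, 0]

```text
time_s: 19.75
eef_pos: [598.2, 201.3, 235.1]
tool_rot: [-179.9, -0.0, 105.8]
contact_force: [0.3, 0.3, -4.6]
opening: 0.053
finger_force: 30.0
```

Contact released and z dipped, so the bar is at the slot mouths (stand x ≈ +1). Easing down.

Request:
servo_tool:
  deltas:
    - [0, 0, 0, 1, 0]
    - [0, 0, 0, 1, 0]
    - [0, 0, 0, 0, 0]

```text
time_s: 20.05
eef_pos: [598.8, 201.4, 233.7]
tool_rot: [-180.0, -0.0, 105.8]
contact_force: [0.4, 0.3, -5.6]
opening: 0.055
finger_force: 30.0
```

Request:
servo_tool:
  deltas:
    - [0, 0, 0, 1, 0]
    - [0, 0, 0, 0, 0]

```text
time_s: 20.25
eef_pos: [598.8, 201.4, 232.7]
tool_rot: [-180.0, -0.0, 105.8]
contact_force: [-0.7, 0.9, -3.9]
opening: 0.054
finger_force: 30.0
```

Request:
servo_tool:
  deltas:
    - [0, 0, 0, 1, 0]
    - [0, 0, 0, 1, 0]
    - [0, 0, 0, 0, 0]

```text
time_s: 20.55
eef_pos: [598.9, 201.4, 230.6]
tool_rot: [-180.0, -0.0, 105.8]
contact_force: [0.0, 0.0, -4.5]
opening: 0.051
finger_force: 30.0
```

Request:
servo_tool:
  deltas:
    - [0, 0, 0, 1, 0]
    - [0, 0, 0, 0, 0]

```text
time_s: 20.75
eef_pos: [598.9, 201.4, 229.7]
tool_rot: [-180.0, -0.0, 105.8]
contact_force: [-1.2, -0.7, -4.8]
opening: 0.056
finger_force: 30.0
```

Request:
servo_tool:
  deltas:
    - [0, 0, 0, 1, 0]
    - [0, 0, 0, 0, 0]

```text
time_s: 20.95
eef_pos: [599.0, 201.4, 228.7]
tool_rot: [-180.0, -0.0, 105.8]
contact_force: [-1.6, -1.3, -4.4]
opening: 0.057
finger_force: 30.0
```

Request:
servo_tool:
  deltas:
    - [0, 0, -0.3, 1, 0]
    - [0, 0, 0, 0, 0]

```text
time_s: 21.15
eef_pos: [598.9, 201.3, 227.7]
tool_rot: [180.0, -0.0, 105.8]
contact_force: [-0.1, 0.4, -4.9]
opening: 0.053
finger_force: 30.0
```

Request:
servo_tool:
  deltas:
    - [0, 0, 0, 1, 0]
    - [0, 0, 0, 0, 0]

```text
time_s: 21.35
eef_pos: [598.9, 201.3, 226.7]
tool_rot: [180.0, -0.0, 105.8]
contact_force: [-1.6, 0.9, -5.1]
opening: 0.051
finger_force: 30.0
```

Request:
servo_tool:
  deltas:
    - [0, 0, 0, 0.7, 0]
    - [0, 0, 0, 0, 0]

```text
time_s: 21.55
eef_pos: [598.9, 201.3, 226.1]
tool_rot: [180.0, 0.0, 105.8]
contact_force: [-0.1, 0.9, -4.9]
opening: 0.049
finger_force: 30.0
```

Request:
servo_tool:
  deltas:
    - [0, 0, 0, 0.7, 0]
    - [0, 0, 0, 0, 0]

```text
time_s: 21.75
eef_pos: [598.9, 201.3, 225.8]
tool_rot: [180.0, 0.0, 105.8]
contact_force: [-1.1, 0.4, -3.6]
opening: 0.056
finger_force: 30.0
```

Request:
servo_tool:
  deltas:
    - [0, 0, 0, 0.7, 0]
    - [0, 0, 0, 0, 0]

```text
time_s: 21.95
eef_pos: [599.0, 201.3, 225.7]
tool_rot: [179.9, 0.0, 105.8]
contact_force: [-2.7, -0.7, 1.5]
opening: 0.052
finger_force: 30.0
```

Request:
servo_tool:
  deltas:
    - [0, 0, 0, 0.5, 0]
    - [0, 0, 0, 0, 0]

```text
time_s: 22.15
eef_pos: [599.1, 201.3, 225.6]
tool_rot: [179.9, 0.0, 105.8]
contact_force: [-3.6, -0.7, 4.9]
opening: 0.053
finger_force: 30.0
```

The floor is at eef z 225.7, exactly 10 mm below the flat tops, so the bar is fully down. I'll ease slightly, hold, then open partway (the fingers must stay clear of the crossbar).

Request:
servo_tool:
  deltas:
    - [0, 0, 0, -0.5, 0]
    - [0, 0, 0, 0, 0]
    - [0, 0, 0, 0, 0]
    - [0, 0, 0, 0, 0]
    - [0, 0, 0, 0, 0]

```text
time_s: 22.65
eef_pos: [599.0, 201.3, 225.6]
tool_rot: [179.9, 0.0, 105.8]
contact_force: [-3.7, -0.9, 5.9]
opening: 0.05
finger_force: 30.0
```

Request:
servo_tool:
  deltas:
    - [0.1, 0, 0, 0, 0]
    - [0.15, 0, 0, 0, 0]
    - [0.2, 0, 0, 0, 0]
    - [0.25, 0, 0, 0, 0]
    - [0.3, 0, 0, 0, 0]

```text
time_s: 23.15
eef_pos: [599.0, 201.3, 224.5]
tool_rot: [180.0, -0.0, 105.8]
contact_force: [-0.3, 0.2, 0.6]
opening: 0.259
finger_force: 0.0
```

Request:
servo_tool:
  deltas:
    - [0.3, 0, 0, 0, 0]
    - [0.3, 0, 0, 0, 0]
    - [0.3, 0, 0, 0, 0]

```text
time_s: 23.45
eef_pos: [598.9, 201.3, 224.8]
tool_rot: [180.0, 0.0, 105.8]
contact_force: [0.2, -0.3, -0.1]
opening: 0.297
finger_force: 0.0
```

Released with no load on the tool. Raise the tool straight up and take the last look.

Request:
servo_tool:
  deltas:
    - [0.3, 0, 0, -3, 0]
    - [0.3, 0, 0, -6, 0]
    - [0.3, 0, 0, -10, 0]
    - [0.3, 0, 0, -15, 0]
    - [0.3, 0, 0, -20, 0]

```text
time_s: 23.95
eef_pos: [598.5, 201.2, 279.5]
tool_rot: [-179.9, -0.0, 105.8]
contact_force: [0.4, -0.2, 0.4]
opening: 0.3
finger_force: 0.0
```

Request:
servo_tool:
  deltas:
    - [0.3, 0, 0, -20, 0]
    - [0.3, 0, 0, -20, 0]
    - [0.3, 0, 0, -15, 0]
    - [0.3, 0, -15, 0, 0]
    - [0.3, 0, -30, 0, 0]

```text
time_s: 24.45
eef_pos: [557.2, 189.1, 335.2]
tool_rot: [179.8, 0.0, 105.8]
contact_force: [-0.6, 0.4, -0.5]
opening: 0.302
finger_force: 0.0
```

Request:
servo_tool:
  deltas:
    - [0.3, 0, -40, 0, 0]
    - [0.3, 0, -40, 0, 0]
    - [0.3, 0, -40, 0, 0]
    - [0.3, 0, -20, 0, 0]
    - [0.3, 0, 0, 0, 0]

```text
time_s: 24.95
eef_pos: [418.2, 150.7, 335.0]
tool_rot: [180.0, 0.0, 105.8]
contact_force: [1.4, 0.8, -0.4]
opening: 0.301
finger_force: 0.0
```

```bash
python3 - <<'E'
from cell import *
import cv2,numpy as np
s=snapshot('scene');t=snapshot('top')
b=cv2.resize(s[190:310,370:490],(400,400),interpolation=cv2.INTER_CUBIC);c=cv2.resize(t[150:270,180:300],(400,400),interpolation=cv2.INTER_CUBIC)
cv2.imwrite('pics/end.png',np.clip(np.hstack([b,c])[:,:,::-1]*1.4,0,255).astype('uint8'))
print(observe()['eef_pos'],observe()['contact_force'])
E
```

```text
[421.77535915 151.07106234 335.02267561] [ 0.72045094  0.76892441 -0.31383404]
```

View pics/end.png

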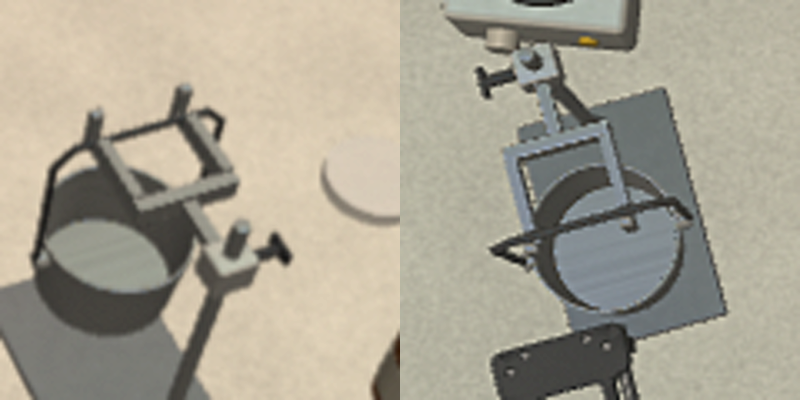

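The bar sits behind both lips in the slots, the pail hangs level and clear of the base, and the gripper is away. I'll let it settle for a moment.

Request:
servo_tool:
  deltas:
    - [0.3, 0, 0, 0, 0]
    - [0.3, 0, 0, 0, 0]
    - [0.3, 0, 0, 0, 0]
    - [0.3, 0, 0, 0, 0]
    - [0.3, 0, 0, 0, 0]

```text
time_s: 25.55
eef_pos: [421.0, 151.0, 333.5]
tool_rot: [-180.0, -0.0, 105.8]
contact_force: [-0.1, 0.6, -0.2]
opening: 0.301
finger_force: 0.0
```

Request:
servo_tool:
  deltas:
    - [0.3, 0, 0, 0, 0]
    - [0.3, 0, 0, 0, 0]
    - [0.3, 0, 0, 0, 0]
    - [0.3, 0, 0, 0, 0]
    - [0.3, 0, 0, 0, 0]

```text
time_s: 26.05
eef_pos: [420.8, 151.0, 333.8]
tool_rot: [180.0, 0.0, 105.8]
contact_force: [0.5, -0.0, 0.4]
opening: 0.299
finger_force: 0.0
```

```bash
python3 - <<'E'
from cell import *
import numpy as np
f=[snapshot('scene')[190:310,370:490].astype(int) for _ in range(4)]
d=[abs(f[i+1]-f[i]).mean() for i in range(3)]+[abs(f[3]-f[0]).mean()];print(np.round(d,2))
if d[3]<1.3*d[0]+.3: print(sign_off())
E
```

```text
[0.5 0.5 0.5 0.5]
the job is handed in; nothing more can be done
None
```

The pail hangs level and still from the twin hook with its bar fully down in both slots, the gripper is clear, and the job was handed in at about 26 s; no verdict came back.

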